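# Scan the carton's label at the market stall

### The arm

A 6-joint arm with a two-finger parallel gripper is mounted at the origin on the work surface. World frame = base frame: x ahead of the robot, y to its left, z up, the work surface at z = 0. Lengths are in m, angles in rad, forces in N, time in s.
With the tool pointing down it reaches from about 0.375 to 0.975 m from the base axis. Payload 3.8 kg.
Tool frame: the origin (TCP) lies midway between the tips of the shut fingers; the grasp point (between the pads) lies 19 mm behind it; z points along the fingers, y is the direction in which the jaws open and shut (so a half turn about z gives the same grasp; the last joint's range is limited). The gripper opens to 85 mm and grips with 20 to 120 N. Pads are 22 mm wide; open, the fingers measure 114 mm over their backs; the gripper's body (76 mm by 85 mm) begins 54 mm behind the grasp point. The pads swing forward as they close: fully open they stand 13 mm farther back than shut.
Start: joints at [-1.369, 0.264, 1.604, -0, 1.274, -0.037], TCP at [0.16, -0.656, 0.231] pointing down, gripper open.
Joint ranges: [-2.63, 2.63], [-0.94, 2.18], [0.31, 2.57], [-1.31, 4.45], [0, 2.66], [-2.55, 2.55]. Speed limits (rad/s): [2.57, 2.57, 3.14, 3.14, 3.14, 3.14].

### API

Orientations are given as a rotation vector (axis times angle).
In Python, from workcell import bot gives the robot as it stands.
- The arm moves only by the tool drive_tool, never from a script. Its argument "steps" is a list of rows, each a list of 2 entries, a list of its own where there are three numbers: the shift along the tool's x, y, z in mm, then the turn about the tool's z in degrees. In form: [[[dx, dy, dz], twist], ...]. A call has 1 to 8 rows; each row shifts and turns the commanded pose from where the row before left it, along the tool's axes as they then stand; what a row does not reach is not made up. A row lasts 1/12 s, in which the tool goes at most 41.7 mm and 7.16 degrees, less where a joint would pass 70% of its speed; a pose out of reach is approached as far as the arm can. A call is refused whole if a number of a shift passes 41.7 or a number of a turn 7.16, either way. A call with a gripper value outside its range is refused whole. "jaw" is the opening, from 0 (shut) to 1 (fully open), set as the call begins (left out, the last holds). The fingers move at their own pace and stop on an object; "force" is the grip in N (left out, the last holds). Time passes only in rows, so rows that do not move let the fingers close. It gives the time, the measured TCP pose, the force and the opening at its end, in the units of the state.
- bot.read_state(): the state, without advancing time (a new reading comes with each control period).
- bot.read_camera(name): name is "side" or "top" or "wrist"; returns the picture (420x560x3 uint8, red, green, blue); there is no depth.
- bot.camera_info(name): a dict with "fx", "fy", "cx", "cy" (pixels), "position" and "attitude" of the camera in the world. Camera axes: x right, y down, z forward; pixel columns grow to the right and rows downward; lengths in m; the calibration is good to about 2 mm. A picture is of the moment at which its call begins: read the wrist's pose just before it. camera_info takes no time and is no camera call; for the wrist camera it gives the pose at the moment of the call.
- bot.finish_job(): hands the job in, once; it reports no verdict.
The state is a dict: "time": time; "q": joint angles; "joint_vel": joint speeds; "joint_torque": joint torques, N m; "tool_pos": TCP position; "tcp_rot": TCP orientation; "wrist_force": force on the tool from outside, world axes, zero at the start; "torque": the same for the moment, N m; "width": opening from 0.0 (shut) to 1.0 (fully open).
Only numpy, scipy, OpenCV 4.12 (cv2) and the standard library are available. Lean on these libraries where they do the work, as an engineer would, in place of code of your own. Each camera call takes 0.05 s, during which the arm holds its last target.

### The job

Start a price check: press the push button on the counter terminal fully down and let it come up again, then draw the hand scanner up out of its stand and scan the small carton's label with it. Hold the scanner in the air, about 12 cm from the label, with its window aimed at the middle of the label and its nose tipped down about half-way between level and straight down (from whichever side suits). Finish while still holding it there, steady and touching nothing but the gripper; leave the carton and the other goods where they stand.

Things in the scene. Friction and masses are not known exactly. Their poses are not given: they have to be found in the camera images.
- button (a joint): push button on the terminal's top, pressed straight down: 0 when up, 0.006 m when fully down; its spring takes about 5 N at full depth and brings it up again when let go
- button_top (a point): centre of the button's round top face (32 mm across); moves down with it
- terminal: fixed grey counter terminal, 130 (x) x 110 (y) mm, 50 high, with a raised display ledge 85 high along its back (+x) edge, 37 mm and more beyond the centre; origin under its centre; the button stands on its top, 22 mm from the centre towards -x
- stand: fixed black stand: base plate 110 (x) x 90 (y) x 8 mm with an upright open-topped socket in the middle, outside 46 x 42 mm, rim 68 mm and floor 8 mm above the counter. Origin under its centre, z up. The scanner's handle stands in it with 2 mm play all round, the scanner's axes parallel to the stand's
- scanner: grey pistol-shaped scanner, about 180 g. Origin: centre of its handle's foot, z up. Handle: 32 (x) x 28 (y) mm, z = 0 to 105. On it the head: x = -60 to +36, y = -23 to +23 (46 wide, flat sides, pinch from above), z = 105 to 143. It looks along its own -x. Centre of mass near x = -8, z = 100. At first upright, foot on the socket's floor: it must rise 60 mm to come free
- window (a point): centre of the scanner's window in the front end of its head, at (-60, 0, 124) mm in the scanner's frame, same axes as the scanner: the scanning beam leaves it along -x
- carton: small loose cardboard carton, 120 (x) x 100 (y) x 80 high, 0.9 kg, flat closed top; origin under its centre
- label (a point): middle of the striped white paper label (60 x 40 mm), which lies flat in the middle of the carton's top, 81 mm above the counter
- jar_a: loose bystander, leave alone: small preserve jar, 62 mm across, 85 mm high; origin under its centre
- honey: loose bystander, leave alone: squat honey jar, 68 mm across, 75 mm high; origin under its centre
- can: loose bystander, leave alone: low food can, 74 mm across, 60 mm high; origin under its centre
- syrup: loose bystander, leave alone: syrup bottle, 60 mm across, 180 mm high; origin under its centre
- jar_b: loose bystander, leave alone: pickle jar, 72 mm across, 110 mm high; origin under its centre
- punnet: loose bystander, leave alone: punnet of berries, 130 x 100 x 45 mm; origin under its centre
- scoop: loose bystander, leave alone: plastic scoop lying on its bottom, about 190 mm long, 64 wide, 34 high; origin at the back of its bowl
There are look-alikes about, which are no part of the job. Leave any purple look-alike of the scanner alone.

How it is judged:
On the way, in this order (a step that is already met when the one before it is completed fails the run):
1. the button is pressed fully down while the scanner stands in its stand (value of joint button above 0.005 m and z of scanner in the frame of stand below 0.02 m), for 0.05 s.
2. the button is let up again (value of joint button below 0.001 m), for 0.1 s.
3. the scanner is drawn clear of the stand in the fingers (z of scanner in the frame of stand above 0.07 m and contact force between scanner and the fingers above 1 N), for 0.2 s.
At the end, for the whole second after the job is handed in: the fingers alone hold the scanner still, foot over 40 mm up; window over 100 mm up, 70 to 180 mm from the label; the beam passes within 22 mm of the label's middle (each way) and slopes 26 to 68 degrees down; button up, carton within 20 mm of its first place (x of label in the frame of window between -0.18 and -0.07 m and y of label in the frame of window between -0.022 and 0.022 m and z of label in the frame of window between -0.022 and 0.022 m and angle between scanner's own x axis and vertical between 0.38 and 1.12 rad and height (world z) of scanner above 0.04 m and height (world z) of window above 0.1 m and contact force between scanner and the fingers above 1 N and contact force between scanner and stand below 0.1 N and contact force between scanner and carton below 0.1 N and contact force between scanner and terminal below 0.1 N and contact force between scanner and jar_a below 0.1 N and contact force between scanner and honey below 0.1 N and contact force between scanner and can below 0.1 N and contact force between scanner and syrup below 0.1 N and contact force between scanner and jar_b below 0.1 N and contact force between scanner and punnet below 0.1 N and contact force between scanner and scoop below 0.1 N and linear speed of scanner below 0.03 m/s and angular speed of scanner below 0.2 rad/s and value of joint button below 0.001 m and distance of carton from where it was at the start of the episode below 0.02 m); the arm keeps its last pose, push and grip.
It fails at once if the carton is shoved or tipped (distance of carton from where it was at the start of the episode above 0.02 m or angle between carton's own z axis and vertical above 0.3 rad).
It fails at once if a bystander is moved or knocked over (distance of any of jar_a, honey, can, syrup, jar_b, punnet, scoop from where it was at the start of the episode above 0.03 m or angle between any of jar_a, honey, can, syrup, jar_b, punnet, scoop's own z axis and vertical above 0.5 rad).
It also fails if it takes over 51 s, if anything falls off the work surface, if the arm or the gripper's body presses on something with over 40 N, if the wrist force passes 120 N, or if a joint passes its speed limit or range.

## Working session

There is one attempt and no reset: what is moved stays moved. The work goes in short steps, Python scripts to look and compute and a tool call to move; the robot and the scene stay as the last step left them, time stands still between calls to the robot, and variables do not carry over. Pictures are saved under pics/ and viewed, and the job is handed in when it is done.

Besides the shell and the picture viewer there is one more tool, called after ">>>" as a command line: name --argument value ..., lists and objects as JSON in quotes. drive_tool: Moves the arm, as the interface text tells. Its arguments: {"type":"object","properties":{"steps":{"type":"array","items":{"type":"array"}},"jaw":{"type":"number"},"force":{"type":"number"}},"required":["steps"]}

```bash
ls; mkdir -p pics
python3 - <<'E'
from workcell import bot
import cv2
print(bot.read_state())
for n in ["side","top","wrist"]:
    print(n,bot.camera_info(n))
    cv2.imwrite(f"pics/{n}0.png",bot.read_camera(n)[:,:,::-1])
E
```

```text
pics
{'time': 0.0, 'q': array([-1.36890612e+00,  2.64729924e-01,  1.60538718e+00,  1.85948394e-05,
        1.27371003e+00, -3.68734230e-02]), 'joint_vel': array([0.00056244, 0.00057105, 0.00048753, 0.00120177, 0.00157808,
       0.00088961]), 'joint_torque': array([ 1.09262321e-03, -5.15113485e+01, -3.67310214e+01,  1.97899544e-05,
        1.30919844e-02, -9.39390475e-06]), 'tool_pos': array([ 0.15951158, -0.65511983,  0.22997057]), 'tcp_rot': array([-3.11702075e+00, -3.73884885e-01,  2.61258146e-04]), 'wrist_force': array([-0.27168241,  0.11956685, -0.4046779 ]), 'torque': array([-0.01810442, -0.03279627, -0.0366999 ]), 'width': 1.0026146964884055}
side {'fx': 543.4212124971014, 'fy': 543.4212124971014, 'cx': 267.71427867825895, 'cy': 211.60519692285416, 'position': array([0.07704274, 1.40223365, 1.23160769]), 'attitude': array([-0.43227733,  2.65227538, -1.31862053])}
top {'fx': 381.8101618100986, 'fy': 381.8101618100986, 'cx': 272.4013949002378, 'cy': 209.61774867496268, 'position': array([ 0.44272589, -0.00848342,  1.26915839]), 'attitude': array([-2.17720904,  2.16247049, -0.07453124])}
wrist {'fx': 355.4943883406362, 'fy': 355.4943883406362, 'cx': 284.81723789962535, 'cy': 206.9870143298983, 'position': array([ 0.23629032, -0.63656699,  0.37360061]), 'attitude': array([ 2.26418581, -1.77855241, -0.28634766])}
```

View pics/top0.png

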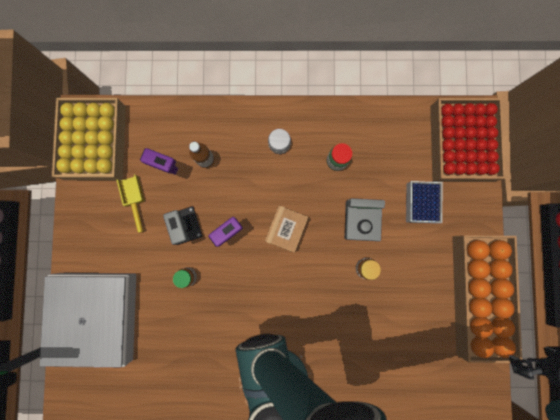

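View pics/side0.png

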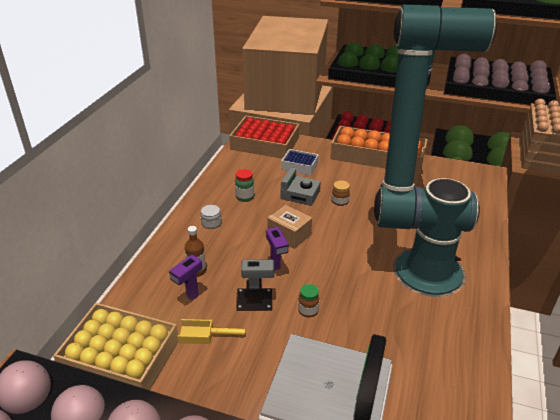

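View pics/wrist0.png

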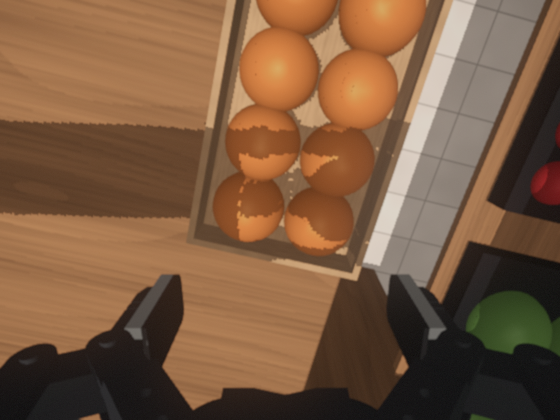

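```bash
cat > h.py <<'E'
from workcell import bot
import numpy as np, cv2
from scipy.spatial.transform import Rotation as R
def ray(ci,u,v):
    d=np.array([(u-ci['cx'])/ci['fx'],(v-ci['cy'])/ci['fy'],1.])
    return np.array(ci['position']),R.from_rotvec(ci['attitude']).apply(d)
def onplane(ci,u,v,z):
    p,d=ray(ci,u,v); return p+d*(z-p[2])/d[2]
def proj(ci,P):
    c=R.from_rotvec(ci['attitude']).inv().apply(np.array(P)-ci['position'])
    return np.array([ci['fx']*c[...,0]/c[...,2]+ci['cx'],ci['fy']*c[...,1]/c[...,2]+ci['cy']]).T
E
python3 - <<'E'
import cv2
t=cv2.imread('pics/top0.png');s=cv2.imread('pics/side0.png')
a=cv2.resize(t[185:270,145:320],None,fx=4,fy=4,interpolation=cv2.INTER_CUBIC)
cv2.imwrite('pics/ta.png',a)
a=cv2.resize(t[180:300,330:450],None,fx=5,fy=5,interpolation=cv2.INTER_CUBIC)
cv2.imwrite('pics/tb.png',a)
a=cv2.resize(s[160:320,170:360],None,fx=4,fy=3.75,interpolation=cv2.INTER_CUBIC)
a=cv2.resize(s[160:310,170:360],None,fx=4,fy=4,interpolation=cv2.INTER_CUBIC)
cv2.imwrite('pics/sa.png',a)
E
```

```text
(no output)
```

View pics/ta.png

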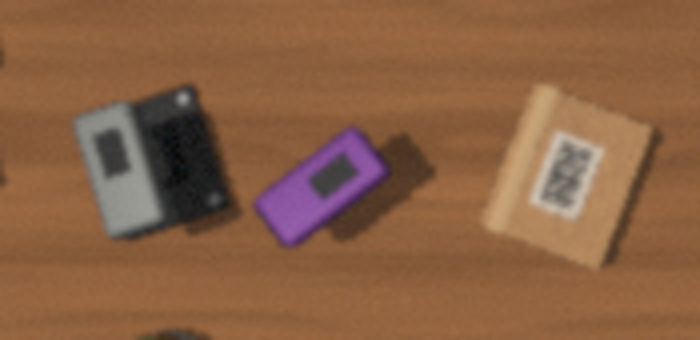

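View pics/tb.png

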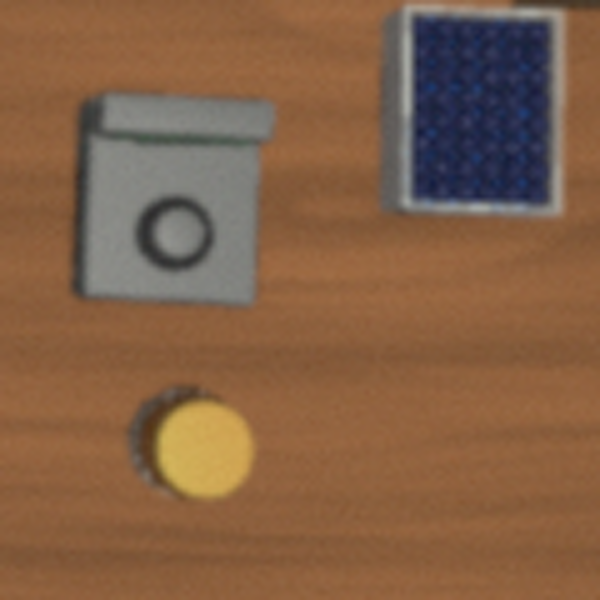

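View pics/sa.png

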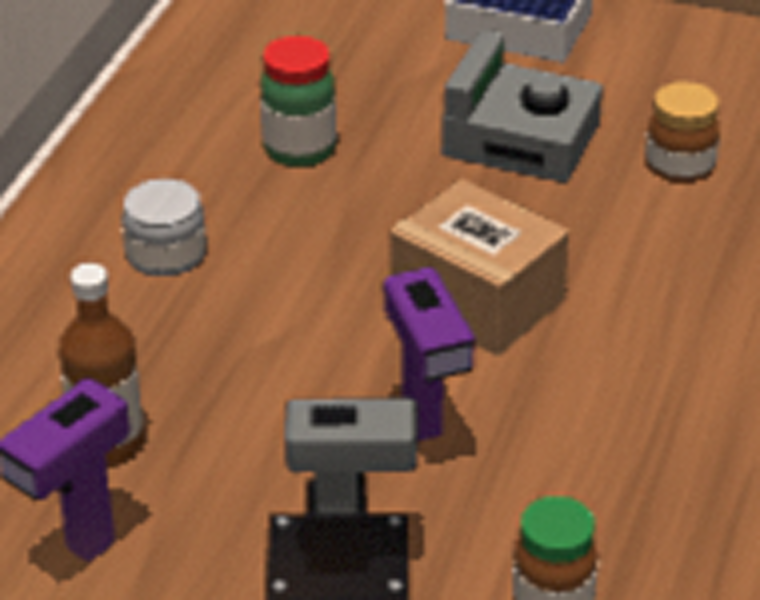

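Run:
```python
from h import *
T=bot.camera_info('top');S=bot.camera_info('side')
f=lambda u,v,z:np.round(onplane(T,u,v,z),4)
def tri(a,b):
    p,d=ray(T,*a);q,e=ray(S,*b)
    s=np.linalg.lstsq(np.c_[d,-e],q-p,rcond=None)[0]
    A=p+s[0]*d;B=q+s[1]*e
    return np.round((A+B)/2,4),np.round(np.linalg.norm(A-B),4)
c=lambda u,v:(145+u/4,185+v/4)
s=lambda u,v:(170+u/4,160+v/4)
print('button',tri((330+177/5,180+233/5),s(545,92)),f(330+177/5,180+233/5,.06))
# terminal corners top z=.05
print('term',[f(330+a/5,180+b/5,.05) for a,b in [(82,296),(255,303)]])
# label
print('label',f(*c(566,173),.081),tri(c(566,173),s(481,229)))
print('carton',[f(*c(a,b),.08) for a,b in [(657,128),(604,267),(487,230)]])
H=[(75,122),(130,100),(163,218),(113,238)]
P=[f(*c(a,b),.151) for a,b in H];print('head',P,np.mean(P,0))
for i in range(4):
    d=P[(i+1)%4]-P[i];print(np.linalg.norm(d),np.degrees(np.arctan2(d[1],d[0])))
print('screws (top)',[f(*c(a,b),.008) for a,b in [(184,98),(213,200)]],'plate corners',[f(*c(a,b),.008) for a,b in [(193,85),(231,207)]])
print('plate side screws',[np.round(onplane(S,*s(a,b),.01),4) for a,b in [(283,521),(395,521),(279,585),(397,585)]])
for n,p,z in [('jar_a',(371,269),.085),('honey',(279,139),.075),('syrup',(195,147),.18),('jar_b',(341,155),.11),('green',(182,279),.1),('pur1',(160,160),.14),('pur2',(225,232),.14),('scoop',(132,190),.03)]: print(n,f(*p,z))
```

```text
button (array([ 0.4941, -0.2813,  0.0617]), np.float64(0.0002)) [ 0.4941 -0.2818  0.06  ]
term [array([ 0.4541, -0.2234,  0.05  ]), array([ 0.4505, -0.3327,  0.05  ])]
label [ 0.4864 -0.0326  0.081 ] (array([ 0.4852, -0.0329,  0.0802]), np.float64(0.0025))
carton [array([ 0.5219, -0.1033,  0.08  ]), array([ 0.4139, -0.0623,  0.08  ]), array([0.4418, 0.0285, 0.08  ])]
head [array([0.5189, 0.3309, 0.151 ]), array([0.5354, 0.2906, 0.151 ]), array([0.4488, 0.2638, 0.151 ]), array([0.4339, 0.3002, 0.151 ])] [0.48425  0.296375 0.151   ]
0.04354698611844451 -67.7343704753617
0.09065208216031226 -162.80433391940946
0.03933153950711823 112.26128074965835
0.09037416666282463 19.858527125786566
screws (top) [array([0.5492, 0.2838, 0.008 ]), array([0.4647, 0.2575, 0.008 ])] plate corners [array([0.5601, 0.2765, 0.008 ]), array([0.4591, 0.2425, 0.008 ])]
plate side screws [array([0.5481, 0.286 , 0.01  ]), array([0.465 , 0.2584, 0.01  ]), array([0.5269, 0.3501, 0.01  ]), array([0.4421, 0.3218, 0.01  ])]
jar_a [ 0.3634 -0.2915  0.085 ]
honey [ 0.7709 -0.0076  0.075 ]
syrup [0.7175 0.2369 0.18  ]
jar_b [ 0.7117 -0.1986  0.11  ]
green [0.3294 0.2845 0.1   ]
pur1 [0.6874 0.3509 0.14  ]
pur2 [0.4719 0.1505 0.14  ]
scoop [0.6106 0.4753 0.03  ]
```

```bash
cat >> h.py <<'E'
def to(target,yaw=None):
    "shift in tool axes (mm) to world target, twist deg to bring tool x heading to yaw"
    st=bot.read_state();Rm=R.from_rotvec(st['tcp_rot'])
    d=Rm.inv().apply(np.array(target)-st['tool_pos'])*1000
    x=Rm.as_matrix()
    print('t',round(st['time'],2),'pos',np.round(st['tool_pos'],4),'xhead',np.degrees(np.arctan2(x[1,0],x[0,0])).round(1),'zaxis',np.round(x[:,2],4),'F',np.round(st['wrist_force'],1),'w',round(st['width'],3),'q',np.round(st['q'],2))
    print('shift mm',d.round(1))
    if yaw is not None: print('twist',(-(yaw-np.degrees(np.arctan2(x[1,0],x[0,0]))+180)%360-180).round(1))
E
python3 -c "
from h import *
to([.494,-.2813,.09])"
```

```text
t 0.15 pos [ 0.1595 -0.6553  0.2302] xhead 13.7 zaxis [-4.0e-04  1.8e-03 -1.0e+00] F [-0.4 -0.1 -0.1] w 1.005 q [-1.37  0.26  1.61  0.    1.27 -0.04]
shift mm [ 413.4 -284.   140.8]
```

>>> drive_tool --steps '[[[29.5,-20.3,0],0],[[29.5,-20.3,0],0],[[29.5,-20.3,0],0],[[29.5,-20.3,0],0],[[29.5,-20.3,0],0],[[29.5,-20.3,0],0],[[29.5,-20.3,0],0]]' --jaw 0

```text
time: 0.73
tool_pos: [0.3274, -0.4673, 0.231]
tcp_rot: [-3.119, -0.374, 0.0]
wrist_force: [0.6, 1.0, -0.1]
width: 0.005
```

>>> drive_tool --steps '[[[29.5,-20.3,0],0],[[29.5,-20.3,0],0],[[29.5,-20.3,10],0],[[29.5,-20.3,10],0],[[29.5,-20.3,20],0],[[29.5,-20.3,30],0],[[29.5,-20.3,30],0],[[0,0,30],0]]'

```text
time: 1.4
tool_pos: [0.4924, -0.2842, 0.1077]
tcp_rot: [3.118, 0.38, 0.006]
wrist_force: [0.5, -0.4, 0.6]
width: 0.0
```

```bash
python3 -c "
from h import *
to([.494,-.2813,.065])
cv2.imwrite('pics/w1.png',bot.read_camera('wrist')[:,:,::-1])"
```

```text
t 1.4 pos [ 0.4924 -0.2842  0.1077] xhead 13.9 zaxis [ 3.8e-03  4.0e-04 -1.0e+00] F [ 0.5 -0.4  0.6] w 0.0 q [-0.57  0.17  1.96  0.    1.01  0.76]
shift mm [ 2.1 -2.4 42.7]
```

View pics/w1.png

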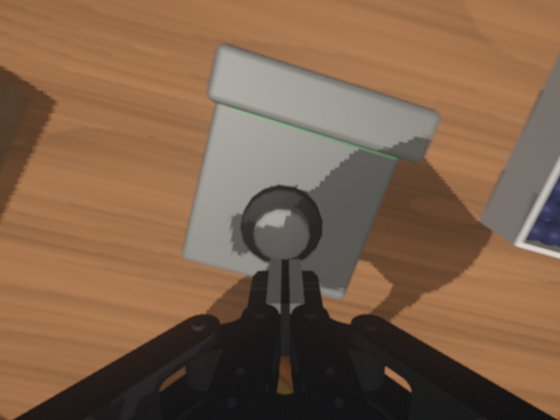

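>>> drive_tool --steps '[[[0,0,20],0],[[0,0,15],0],[[0,0,4],0],[[0,0,0],0],[[0,0,0],0]]'

```text
time: 1.87
tool_pos: [0.4882, -0.2881, 0.0697]
tcp_rot: [-3.119, -0.373, 0.001]
wrist_force: [-0.7, 1.7, 2.5]
width: -0.004
```

```bash
python3 -c "
from h import *
to([.494,-.2813,.064])"
```

```text
t 1.87 pos [ 0.4882 -0.2881  0.0697] xhead 13.6 zaxis [-6.e-04  3.e-04 -1.e+00] F [-0.7  1.7  2.5] w -0.004 q [-0.58  0.22  1.98 -0.    0.94  0.76]
shift mm [ 7.2 -5.3  5.7]
```

>>> drive_tool --steps '[[[7.2,-5.3,0],0],[[0,0,0],0],[[0,0,4],0],[[0,0,0],0],[[0,0,0],0]]'

```text
time: 2.28
tool_pos: [0.4959, -0.2815, 0.066]
tcp_rot: [3.117, 0.374, 0.005]
wrist_force: [1.6, 0.9, 5.9]
width: 0.003
```

>>> drive_tool --steps '[[[0,0,2],0],[[0,0,0],0],[[0,0,0],0]]'

```text
time: 2.53
tool_pos: [0.496, -0.2815, 0.0659]
tcp_rot: [3.118, 0.374, 0.005]
wrist_force: [-2.9, 2.9, 15.7]
width: 0.0
```

>>> drive_tool --steps '[[[0,0,2],0],[[0,0,0],0],[[0,0,0],0]]'

```text
time: 2.78
tool_pos: [0.4961, -0.2816, 0.0657]
tcp_rot: [3.117, 0.374, 0.005]
wrist_force: [-6.7, 6.1, 26.5]
width: 0.0
```

```bash
python3 -c "
from h import *
a=bot.read_camera('side')[:,:,::-1]
cv2.imwrite('pics/s1.png',cv2.resize(a[150:230,250:350],None,fx=6,fy=6))
to([.494,-.2813,.064])"
```

```text
t 2.83 pos [ 0.4961 -0.2816  0.0657] xhead 13.7 zaxis [ 0.0032 -0.0014 -1.    ] F [-7.1  4.8 26.9] w 0.003 q [-0.56  0.22  1.98  0.    0.93  0.77]
shift mm [-2.  -0.8  1.7]
```

View pics/s1.png

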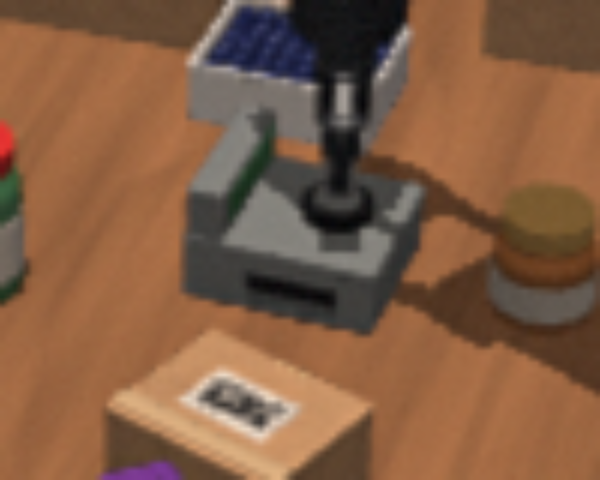

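>>> drive_tool --steps '[[[0,0,-20],0],[[0,0,-35],0],[[0,0,-40],0],[[0,0,-40],0],[[0,0,-40],0],[[0,0,0],0]]' --jaw 1

```text
time: 3.33
tool_pos: [0.4988, -0.2837, 0.2459]
tcp_rot: [3.109, 0.373, 0.02]
wrist_force: [0.7, -0.9, 1.2]
width: 0.841
```

```bash
python3 -c "
from h import *
to([.509,.306,.24],18)
a=bot.read_camera('top')[:,:,::-1]
cv2.imwrite('pics/t2.png',cv2.resize(a[150:310,130:420],None,fx=2.7,fy=2.7))"
```

```text
t 3.33 pos [ 0.4988 -0.2837  0.2459] xhead 13.7 zaxis [ 0.0138 -0.0087 -0.9999] F [ 0.7 -0.9  1.2] w 0.841 q [-0.56  0.05  1.82 -0.    1.25  0.77]
shift mm [ 149.4 -570.6    0.9]
twist -4.3
```

View pics/t2.png

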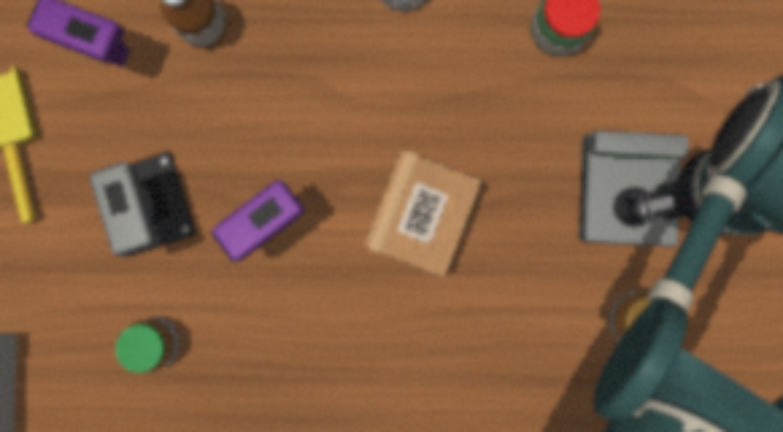

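Button released, nothing disturbed. Moving over to the scanner: 16 rows of about (9.3, -35.7).

>>> drive_tool --steps '[[[9.4,-35.6,0],0],[[9.4,-35.6,0],0],[[9.4,-35.6,0],0],[[9.4,-35.6,0],0],[[9.4,-35.6,0],0],[[9.4,-35.6,0],0],[[9.4,-35.6,0],0],[[9.4,-35.6,0],0]]'

```text
time: 4.05
tool_pos: [0.4988, 0.0153, 0.234]
tcp_rot: [-3.119, -0.374, 0.003]
wrist_force: [1.0, -0.3, 1.0]
width: 0.995
```

>>> drive_tool --steps '[[[9.4,-35.6,0],0],[[9.4,-35.6,0],0],[[9.4,-35.6,0],0],[[9.4,-35.6,0],0],[[9.4,-35.6,0],0],[[9.4,-35.6,0],0],[[0,0,0],-4.3],[[0,0,0],0]]'

```text
time: 4.72
tool_pos: [0.5031, 0.2362, 0.2336]
tcp_rot: [3.101, 0.5, -0.005]
wrist_force: [-0.2, -0.0, -0.3]
width: 0.999
```

```bash
python3 -c "
from h import *
to([.509,.306,.24],18)
cv2.imwrite('pics/w3.png',bot.read_camera('wrist')[:,:,::-1])"
```

```text
t 4.72 pos [0.5031 0.2362 0.2336] xhead 18.3 zaxis [-0.0028 -0.0012 -1.    ] F [-0.2 -0.  -0.3] w 0.999 q [ 0.39  0.04  1.86 -0.    1.25  1.65]
shift mm [ 27.6 -64.4  -6.5]
twist 0.3
```

View pics/w3.png

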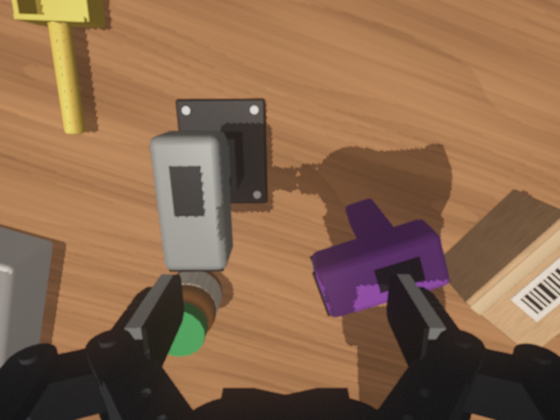

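```bash
python3 -c "
from h import *
W=bot.camera_info('wrist')
a=[onplane(W,u,v,.009) for u,v in [(186,111),(254,110),(257,195)]]
print(np.round(a,4)); print('stand c',(a[0]+a[2])/2)
for i,j in[(1,0),(2,1)]:
  d=a[j]-a[i];print(np.linalg.norm(d),np.degrees(np.arctan2(d[1],d[0])))
h=[onplane(W,u,v,.151) for u,v in [(153,145),(217,138),(222,262),(169,268)]]
print(np.round(h,4),np.mean(h,0))
for i in range(4):
  d=h[(i+1)%4]-h[i];print(np.linalg.norm(d),np.degrees(np.arctan2(d[1],d[0])))
"
```

```text
[[0.5282 0.347  0.009 ]
 [0.5502 0.2826 0.009 ]
 [0.4663 0.2544 0.009 ]]
stand c [0.49724667 0.30068722 0.009     ]
0.06808614761399752 108.85483414984142
0.08859685864308467 18.572918149261213
[[0.5209 0.3285 0.151 ]
 [0.5376 0.2911 0.151 ]
 [0.4547 0.2659 0.151 ]
 [0.4385 0.3005 0.151 ]] [0.48792566 0.29650405 0.151     ]
0.0410088510272536 -65.82310649179209
0.08669995074190351 -163.0646762960698
0.038189029418098284 115.12830827656693
0.08702064701518487 18.833544282033156
```

>>> drive_tool --steps '[[[10,-21,0],0],[[9,-21,0],0],[[9,-22,0],0],[[0,0,0],0],[[0,0,0],0]]'

```text
time: 5.18
tool_pos: [0.511, 0.3032, 0.2347]
tcp_rot: [3.102, 0.489, -0.002]
wrist_force: [0.4, -0.4, -0.5]
width: 0.999
```

```bash
python3 -c "
from h import *
to([.510,.3055,.11],18.5)"
```

```text
t 5.18 pos [0.511  0.3032 0.2347] xhead 17.9 zaxis [-0.0013 -0.0013 -1.    ] F [ 0.4 -0.4 -0.5] w 0.999 q [ 0.49  0.11  1.78 -0.    1.25  1.75]
shift mm [ -0.   -2.6 124.7]
twist -0.6
```

>>> drive_tool --steps '[[[0,-2.5,20],-0.6],[[0,0,30],0],[[0,0,30],0],[[0,0,25],0],[[0,0,20],0],[[0,0,0],0],[[0,0,0],0]]'

```text
time: 5.77
tool_pos: [0.5093, 0.3041, 0.1093]
tcp_rot: [3.099, 0.503, -0.006]
wrist_force: [-1.0, 0.4, 1.1]
width: 0.999
```

```bash
python3 -c "
from h import *
to([.510,.3055,.11],18.5)
cv2.imwrite('pics/w4.png',bot.read_camera('wrist')[:,:,::-1])"
```

```text
t 5.77 pos [0.5093 0.3041 0.1093] xhead 18.5 zaxis [-0.0035 -0.0023 -1.    ] F [-1.   0.4  1.1] w 0.999 q [ 0.5   0.22  1.9  -0.    1.03  1.75]
shift mm [ 1.1 -1.1 -0.8]
twist -0.0
```

View pics/w4.png

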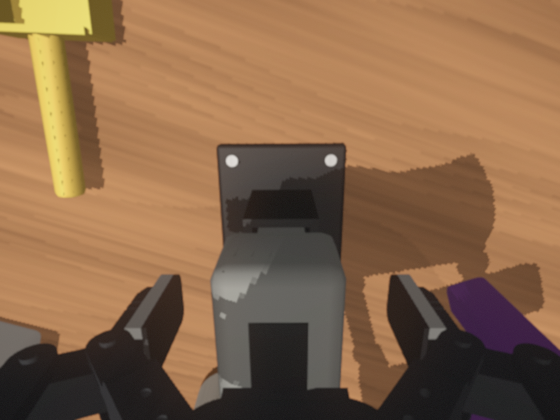

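>>> drive_tool --steps '[[[0,0,0],0],[[0,0,0],0],[[0,0,0],0],[[0,0,0],0],[[0,0,0],0],[[0,0,0],0]]' --jaw 0 --force 40

```text
time: 6.32
tool_pos: [0.5117, 0.3071, 0.1126]
tcp_rot: [-3.099, -0.507, -0.005]
wrist_force: [1.1, 0.4, 6.8]
width: 0.534
```

>>> drive_tool --steps '[[[0,0,-10],0],[[0,0,-15],0],[[0,0,-20],0],[[0,0,-20],0],[[0,0,-20],0],[[0,0,-15],0],[[0,0,0],0],[[0,0,0],0]]'

```text
time: 6.98
tool_pos: [0.5106, 0.3066, 0.2115]
tcp_rot: [-3.1, -0.507, -0.002]
wrist_force: [0.8, -0.4, -2.2]
width: 0.532
```

```bash
python3 -c "
from h import *
to([.510,.3055,.2],18.5)
cv2.imwrite('pics/w5.png',bot.read_camera('wrist')[:,:,::-1])
a=bot.read_camera('side')[:,:,::-1]
cv2.imwrite('pics/s5.png',cv2.resize(a[180:330,150:350],None,fx=4,fy=4))"
```

```text
t 6.98 pos [0.5106 0.3066 0.2115] xhead 18.6 zaxis [ 1.2e-03  7.0e-04 -1.0e+00] F [ 0.8 -0.4 -2.2] w 0.532 q [0.5  0.13 1.8  0.   1.21 1.75]
shift mm [-0.9  0.8 11.5]
twist 0.1
```

View pics/s5.png

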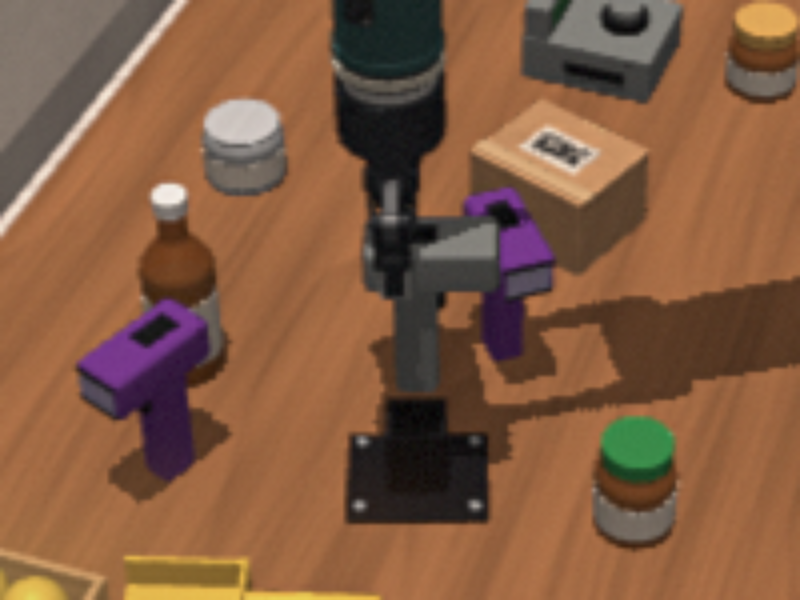

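>>> drive_tool --steps '[[[0,0,0],0],[[0,0,0],0],[[0,0,0],0],[[0,0,0],0]]' --force 20

```text
time: 7.42
tool_pos: [0.51, 0.3061, 0.2099]
tcp_rot: [3.1, 0.507, -0.002]
wrist_force: [0.4, -0.1, -1.6]
width: 0.531
```

```bash
python3 -c "
from h import *
to([.510,.3055,.2],18.5)
a=bot.read_camera('side')[:,:,::-1]
cv2.imwrite('pics/s6.png',cv2.resize(a[180:330,150:350],None,fx=4,fy=4))"
```

```text
t 7.42 pos [0.51   0.3061 0.2099] xhead 18.6 zaxis [-1.2e-03 -7.0e-04 -1.0e+00] F [ 0.4 -0.1 -1.6] w 0.531 q [ 0.5   0.13  1.8  -0.    1.21  1.75]
shift mm [-0.2  0.6  9.9]
twist 0.1
```

View pics/s6.png

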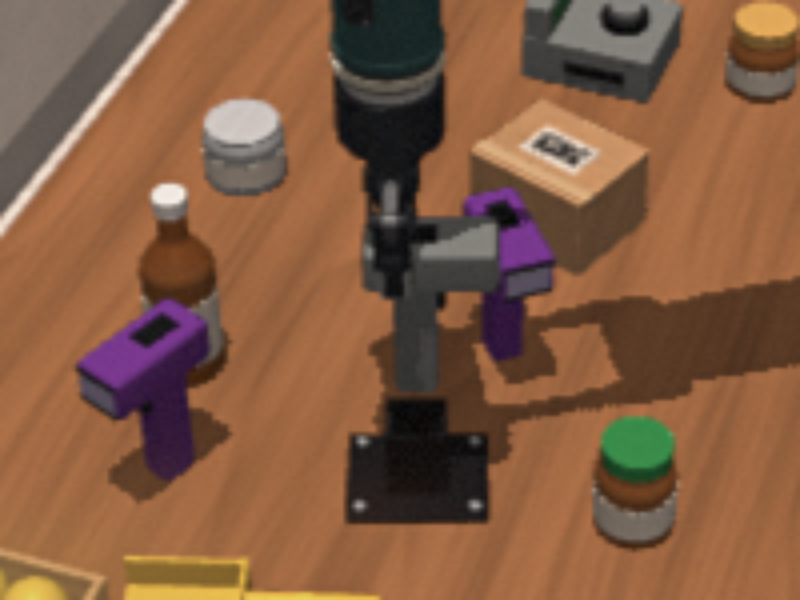

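>>> drive_tool --steps '[[[20,0,0],0],[[20,0,0],0],[[10,0,0],0],[[0,0,0],0],[[0,0,25],0],[[0,0,25],0],[[0,0,25],0],[[0,0,0],0]]'

```text
time: 8.13
tool_pos: [0.553, 0.3199, 0.1293]
tcp_rot: [3.097, 0.507, -0.018]
wrist_force: [-1.5, 0.3, -3.6]
width: 0.532
```

```bash
python3 -c "
from h import *
to([.510,.3055,.2],18.5)
c=np.array([.4965,.3015,0]);p=bot.read_state()['tool_pos']-c;a=np.radians(18.5);print(p@[np.cos(a),np.sin(a),0],p@[-np.sin(a),np.cos(a),0])
a=bot.read_camera('side')[:,:,::-1]
cv2.imwrite('pics/s7.png',cv2.resize(a[180:330,150:350],None,fx=4,fy=4))"
```

```text
t 8.13 pos [0.553  0.3199 0.1293] xhead 18.6 zaxis [-0.0106 -0.0055 -0.9999] F [-1.5  0.3 -3.6] w 0.532 q [0.49 0.28 1.78 0.   1.1  1.73]
shift mm [-46.2   0.1 -70.2]
twist 0.1
0.05939105973312085 -0.00046384439523846493
```

View pics/s7.png

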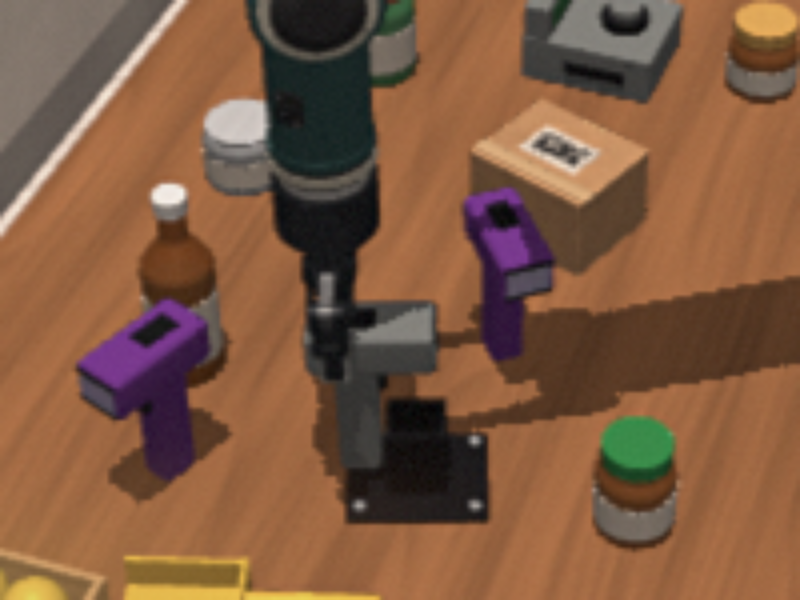

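>>> drive_tool --steps '[[[-5,0,0],0],[[-5,0,0],0],[[-5,0,0],0],[[-5,0,0],0],[[-5,0,0],0],[[-5,0,0],0],[[0,0,0],0]]'

```text
time: 8.77
tool_pos: [0.532, 0.3141, 0.14]
tcp_rot: [-3.098, -0.507, -0.014]
wrist_force: [4.1, 1.8, 1.9]
width: 0.533
```

```bash
python3 -c "
from h import *
to([.510,.3055,.2],18.5)
a=bot.read_camera('side')[:,:,::-1]
cv2.imwrite('pics/s8.png',cv2.resize(a[180:330,150:350],None,fx=4,fy=4))"
```

```text
t 8.77 pos [0.532  0.3141 0.14  ] xhead 18.6 zaxis [ 0.0085  0.0042 -1.    ] F [4.1 1.8 1.9] w 0.533 q [ 0.49  0.22  1.83 -0.    1.08  1.74]
shift mm [-23.    1.1 -60.2]
twist 0.1
```

View pics/s8.png

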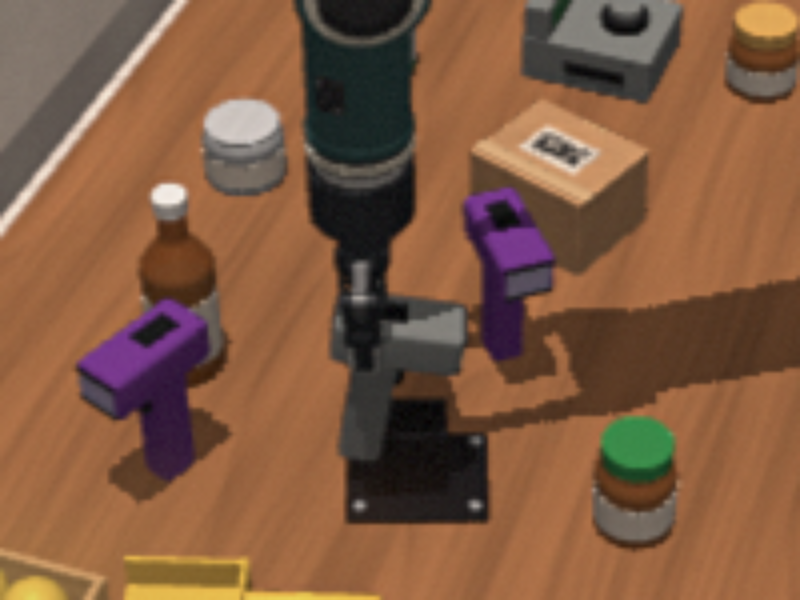

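>>> drive_tool --steps '[[[-7,0,0],0],[[-7,0,0],0],[[-7,0,0],0],[[-7,0,0],0],[[-7,0,0],0],[[-7,0,0],0],[[-7,0,0],0],[[0,0,0],0]]'

```text
time: 9.48
tool_pos: [0.4807, 0.2962, 0.1353]
tcp_rot: [3.099, 0.507, -0.005]
wrist_force: [0.9, -0.0, 0.5]
width: 0.532
```

```bash
python3 -c "
from h import *
to([.510,.3055,.2],18.5)
c=np.array([.4965,.3015,0]);p=bot.read_state()['tool_pos']-c;a=np.radians(18.5);print(p@[np.cos(a),np.sin(a),0],p@[-np.sin(a),np.cos(a),0])
a=bot.read_camera('side')[:,:,::-1]
cv2.imwrite('pics/s9.png',cv2.resize(a[180:330,150:350],None,fx=4,fy=4))"
```

```text
t 9.48 pos [0.4807 0.2962 0.1353] xhead 18.6 zaxis [-0.0027 -0.0014 -1.    ] F [ 0.9 -0.   0.5] w 0.532 q [0.51 0.14 1.94 0.   1.07 1.75]
shift mm [ 30.5   0.5 -64.8]
twist 0.1
-0.016626221014212912 -2.6793440252629273e-05
```

View pics/s9.png

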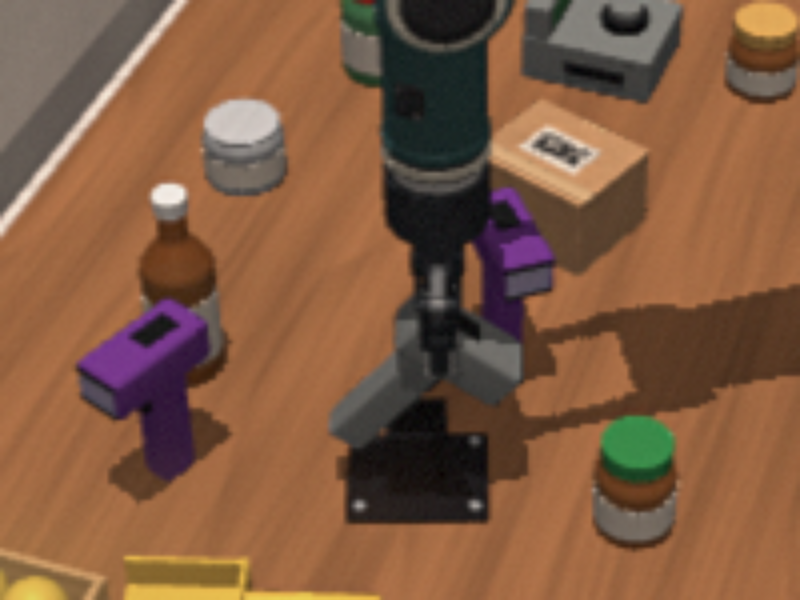

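>>> drive_tool --steps '[[[0,0,0],0],[[0,0,0],0],[[0,0,-15],0],[[0,0,-25],0],[[0,0,-25],0],[[0,0,-25],0],[[0,0,-20],0],[[0,0,0],0]]' --force 60

```text
time: 10.2
tool_pos: [0.4845, 0.2981, 0.2501]
tcp_rot: [-3.098, -0.507, -0.008]
wrist_force: [0.9, 1.2, -1.0]
width: 0.537
```

```bash
python3 -c "
from h import *
to([.616,.011,.245],18.5)
a=bot.read_camera('side')[:,:,::-1]
cv2.imwrite('pics/s10.png',cv2.resize(a[150:300,150:350],None,fx=4,fy=4))"
```

```text
t 10.2 pos [0.4845 0.2981 0.2501] xhead 18.6 zaxis [ 0.0047  0.0029 -1.    ] F [ 0.9  1.2 -1. ] w 0.537 q [0.51 0.05 1.82 0.   1.27 1.75]
shift mm [ 33.1 314.    4.9]
twist 0.1
```

View pics/s10.png

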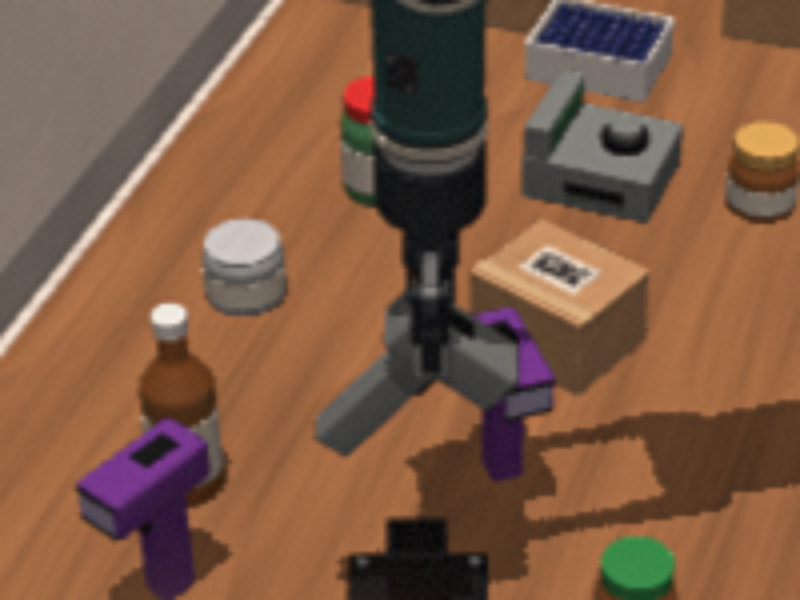

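```bash
python3 -c "
import cv2
a=cv2.imread('pics/s10.png')
b=cv2.resize(a,(200,150),interpolation=cv2.INTER_AREA)[65:120,70:145]
cv2.imwrite('pics/s10b.png',cv2.resize(b,None,fx=10,fy=10,interpolation=cv2.INTER_CUBIC))"
```

```text
(no output)
```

View pics/s10b.png

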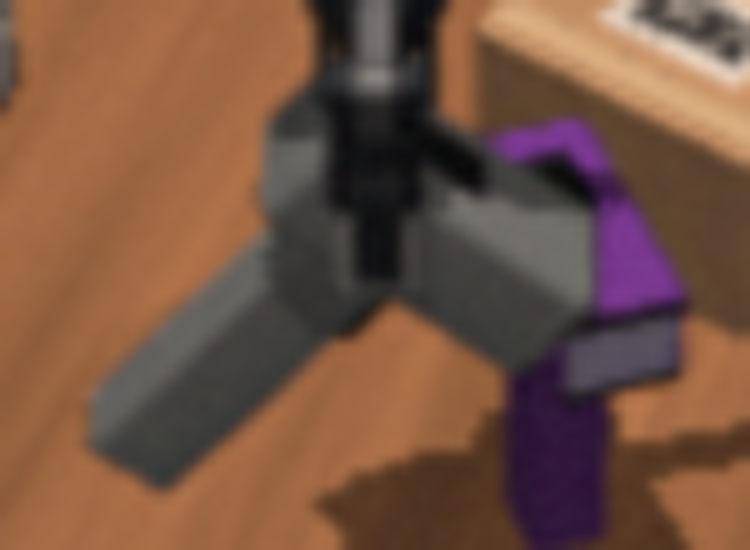

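```bash
cat > m.py <<'E'
from h import *
def plane_pts(ci,pts,tcp,yaw,lat):
    a=np.radians(yaw);n=np.array([-np.sin(a),np.cos(a),0]);x=np.array([np.cos(a),np.sin(a),0])
    o=[]
    for u,v in pts:
        p,d=ray(ci,u,v);P=p+d*((tcp+n*lat-p)@n)/(d@n)
        o.append([(P-tcp)@x*1000,(P[2]-tcp[2])*1000])
    return np.array(o)
E
python3 -c "
from m import *
S=bot.camera_info('side');st=bot.read_state();t=st['tool_pos'];print(t)
g=lambda L:[(150+70+u/10,150+65+v/10) for u,v in L]
A=plane_pts(S,g([(163,490),(325,350),(92,438),(270,285)]),t,18.6,.014);print('handle\n',A.round(1))
for i,j in[(0,1),(2,3)]:
  d=A[j]-A[i];print(90-np.degrees(np.arctan2(d[1],-d[0]))if 0 else np.degrees(np.arctan2(-d[0],d[1])))
B=plane_pts(S,g([(400,300),(515,368),(595,295),(595,205),(430,190),(325,120),(270,205)]),t,18.6,.023);print('head\n',B.round(1))
d=B[1]-B[0];print(np.degrees(np.arctan2(-d[1],-d[0])))
"
```

```text
[0.48370331 0.29759342 0.24748934]
handle
 [[ 63.2 -84.5]
 [ 15.2 -31.1]
 [ 82.8 -64.3]
 [ 30.1  -6.8]]
41.92351945051248
42.532023291343094
head
 [[ -6.5  -4.8]
 [-38.6 -30.1]
 [-60.9  -3.2]
 [-60.6  29.4]
 [-15.3  34.9]
 [ 13.   59.6]
 [ 28.8  29.7]]
38.27436379334323
```

>>> drive_tool --steps '[[[0,8,-12],0],[[2,20,-12],0],[[4,30,0],0],[[5,35,0],0],[[5,35,0],0],[[5,35,0],0],[[5,35,0],0],[[5,35,0],0]]'

```text
time: 10.92
tool_pos: [0.5855, 0.0838, 0.2673]
tcp_rot: [-3.1, -0.507, 0.008]
wrist_force: [0.4, 0.4, -2.1]
width: 0.534
```

>>> drive_tool --steps '[[[5,30,0],0],[[0,25,0],0],[[0,14,0],0],[[0,8,0],0],[[0,0,0],0],[[0,0,0],0]]'

```text
time: 11.42
tool_pos: [0.615, 0.0153, 0.2689]
tcp_rot: [-3.099, -0.506, 0.003]
wrist_force: [0.7, 0.5, -1.7]
width: 0.53
```

```bash
python3 -c "
from h import *
to([.6196,.0125,.181],18.5)"
```

```text
t 11.42 pos [0.615  0.0153 0.2689] xhead 18.6 zaxis [-2.1e-03  9.0e-04 -1.0e+00] F [ 0.7  0.5 -1.7] w 0.53 q [-0.02  0.13  1.69  0.    1.32  1.23]
shift mm [ 3.6  4.2 87.9]
twist 0.1
```

>>> drive_tool --steps '[[[1.8,2,15],0],[[1.8,2.2,25],0],[[0,0,23],0],[[0,0,15],0],[[0,0,10],0],[[0,0,0],0],[[0,0,0],0],[[0,0,0],0]]'

```text
time: 12.08
tool_pos: [0.6214, 0.0126, 0.1833]
tcp_rot: [3.1, 0.509, 0.004]
wrist_force: [0.0, -0.6, -1.5]
width: 0.536
```

```bash
python3 -c "
from h import *
to([.6196,.0125,.181],18.5)
a=bot.read_camera('side')[:,:,::-1];cv2.imwrite('pics/s11f.png',a)
cv2.imwrite('pics/s11.png',cv2.resize(a[150:260,220:360],None,fx=5.5,fy=5.4,interpolation=cv2.INTER_CUBIC))
a=bot.read_camera('top')[:,:,::-1];cv2.imwrite('pics/t11.png',cv2.resize(a[110:310,150:410],None,fx=3,fy=3))
cv2.imwrite('pics/w11.png',bot.read_camera('wrist')[:,:,::-1])"
```

```text
t 12.08 pos [0.6214 0.0126 0.1833] xhead 18.6 zaxis [ 2.3e-03  1.0e-04 -1.0e+00] F [ 0.  -0.6 -1.5] w 0.536 q [-0.02  0.2   1.78  0.    1.17  1.23]
shift mm [-1.7 -0.5  2.3]
twist 0.1
```

View pics/s11.png

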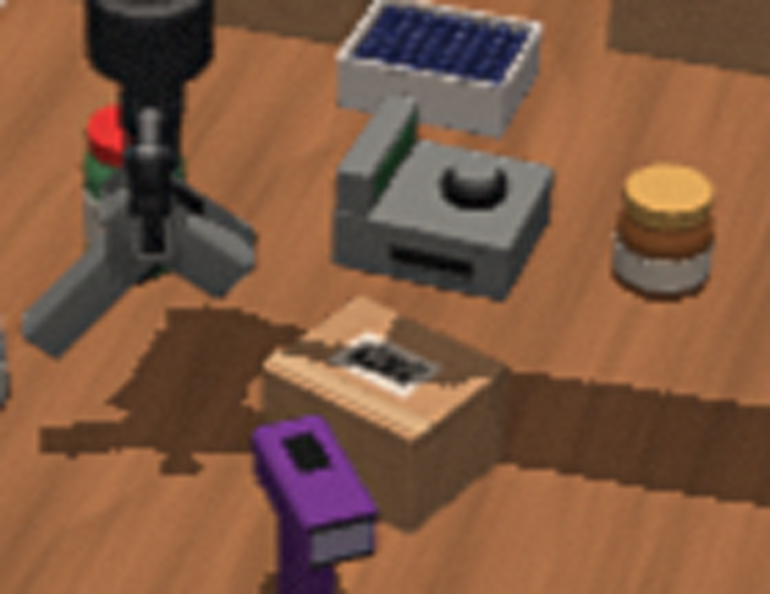

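View pics/t11.png

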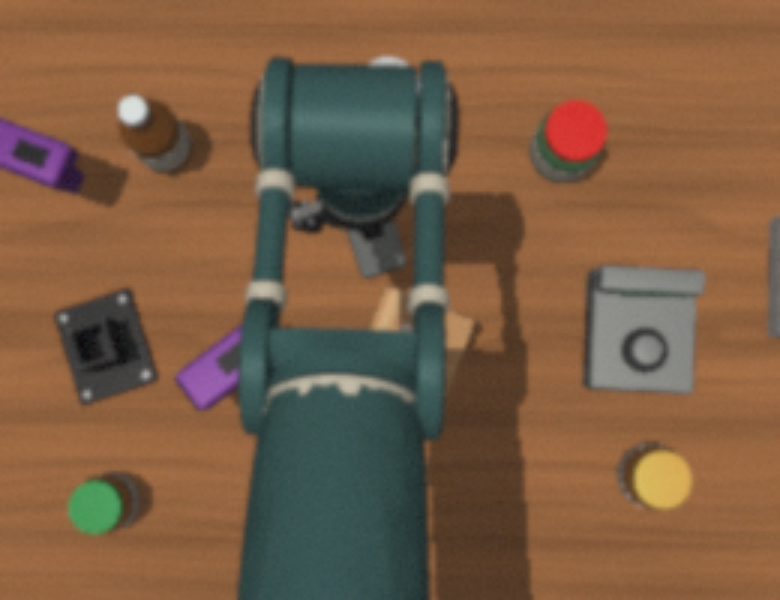

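View pics/w11.png

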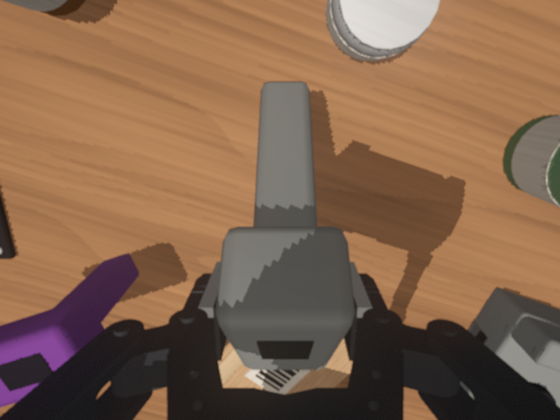

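```bash
python3 -c "
from m import *
S=bot.camera_info('side');st=bot.read_state();t=st['tool_pos'];print(t,st['joint_vel'].round(3))
g=lambda L:[(220+u/5.5,150+v/5.4) for u,v in L]
A=plane_pts(S,g([(55,355),(130,278),(25,320),(100,250)]),t,18.6,.014);print('handle\n',A.round(1))
for i,j in[(0,1),(2,3)]:
  d=A[j]-A[i];print(np.degrees(np.arctan2(-d[0],d[1])))
B=plane_pts(S,g([(172,262),(225,297),(255,262)]),t,18.6,.023);print('head\n',B.round(1))
d=B[1]-B[0];print(np.degrees(np.arctan2(-d[1],-d[0])))
a=np.radians(18.6);x=np.array([np.cos(a),np.sin(a),0]);n=np.array([-x[1],x[0],0])
lu=onplane(S,*g([(387,362)])[0],.081);print('label side',lu)
for L in [np.array([.4858,-.0327,.081]),lu]:
  d=L-t; X,Z,Y=d@x*1000,d[2]*1000,d@n*1000
  for th in (39,42,45):
    r=np.radians(th);c,s=np.cos(r),np.sin(r)
    for w in [(-52,-20),(-55,-24)]:
      e=np.array([X-w[0],Z-w[1]]);print(th,w,'x',(e@[c,s]).round(1),'z',(e@[-s,c]).round(1),'y',Y.round(1))
"
```

```text
[0.62162708 0.01207386 0.18362362] [-0.004  0.002  0.004 -0.    -0.    -0.   ]
handle
 [[ 62.4 -86.1]
 [ 13.8 -25.8]
 [ 79.7 -58.3]
 [ 31.3  -4.4]]
38.909271239034865
41.89961825947
head
 [[-12.5  -7.2]
 [-44.3 -34.1]
 [-62.7  -7.4]]
40.28937415996042
label side [ 0.48368697 -0.0334264   0.081     ]
39 (-52, -20) x -122.7 z -6.9 y 0.9
39 (-55, -24) x -117.9 z -5.7 y 0.9
42 (-52, -20) x -122.9 z -0.5 y 0.9
42 (-55, -24) x -118.0 z 0.5 y 0.9
45 (-52, -20) x -122.8 z 5.9 y 0.9
45 (-55, -24) x -117.8 z 6.6 y 0.9
39 (-52, -20) x -124.5 z -5.5 y 0.9
39 (-55, -24) x -119.6 z -4.3 y 0.9
42 (-52, -20) x -124.6 z 1.0 y 0.9
42 (-55, -24) x -119.7 z 2.0 y 0.9
45 (-52, -20) x -124.4 z 7.5 y 0.9
45 (-55, -24) x -119.4 z 8.2 y 0.9
```

```bash
python3 -c "
from h import *
to([.62,.012,.183]);print(bot.finish_job())"
```

```text
t 12.23 pos [0.6216 0.0121 0.1836] xhead 18.6 zaxis [ 0.003  0.    -1.   ] F [-0.3  0.1 -2.4] w 0.534 q [-0.02  0.2   1.78  0.    1.17  1.23]
shift mm [-1.6 -0.4  0.6]
the job is handed in; nothing more can be done
None
```

I pressed and released the button, drew the scanner out of its stand, tipped it nose-down and handed the job in at 12.2 s. The scanner was held still, aimed at the label. `finish_job` reports no verdict, so the results below are my own checks.

- **Button:** I pressed it with the shut fingers until the force rose steeply past the spring, to about 27 N. It looked raised in the later pictures. I took full depth from the force and travel, not from a direct reading.
- **Scanner:** I pinched the head near its rear and lifted it about 100 mm clear of the stand. The moves cannot tilt the tool, and the scanner did not swing down when I eased the grip to 20 N. So I lowered the handle behind the fixed stand and pushed it against the socket's rim until it tipped, then tightened the grip to 60 N.
- **Last checks:**

| Check | Measured | Allowed |
|---|---|---|
| Beam slope | about 41° down | 26–68° |
| Window to label | about 120 mm | 70–180 mm |
| Beam off the label's middle | about 1 mm sideways, up to about 8 mm up or down | 22 mm each way |

- **Steadiness and surroundings:** Joint speeds were near zero, and the wrist force was only the scanner's weight. The carton and the other goods looked unmoved.
- **Where measurements disagreed:** Separate readings of the tilt ranged from 39° to 42°. Window positions from the handle and from the head differed by 5–7 mm, mostly along the beam, so the aim is little affected.

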